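# Clamp a control cuvette in the thickness gauge

## Robot

A 6-joint arm with a two-finger parallel gripper is mounted at the origin on the work surface. World frame = base frame: x ahead of the robot, y to its left, z up, the work surface at z = 0. Lengths are in m, angles in rad, forces in N, time in s.
With the tool pointing down it reaches from about 0.375 to 0.9 m from the base axis. Payload 3.1 kg.
Tool frame: the origin (TCP) lies where the fingers leave the gripper's body, on its centre line; the fingertips stand 73 mm ahead of it and the grasp point (between the pads) lies 54 mm ahead of it; z points along the fingers, y is the line along which they close (so a half turn about z gives the same grasp; the last joint's range is limited). The gripper opens to 85 mm and grips with 20 to 120 N. Pads are 22 mm wide; open, the fingers measure 114 mm over their backs; the gripper's body (76 mm by 85 mm) begins 54 mm behind the grasp point. The pads swing forward as they close: fully open they stand 13 mm farther back than shut.
Start: joints at [1.056, 0.527, 1.433, -0, 1.181, -0.178], TCP at [0.206, 0.59, 0.304] pointing down, gripper open.
Joint ranges: [-3.08, 3.08], [-0.75, 2.2], [0.22, 2.44], [-1.43, 4.57], [0, 2.65], [-2.85, 2.85]. Speed limits (rad/s): [2.79, 2.79, 3.14, 3.14, 3.14, 3.14].

## Interface

Orientations are given as a rotation vector (axis times angle).
In Python, from station import ctrl gives the robot as it stands. The module is installed in compiled form; this text tells all that it offers.
- The arm moves only by the tool servo_tool, never from a script. Its argument "increments" is a list of rows, each an object of numbers: "dx", "dy", "dz": the shift along the tool's x, y, z in cm; "wx", "wy", "wz": the turn, a rotation vector about the tool's x, y, z in degrees; "jaw": the finger opening in cm, from 0 to 8.54. In form: [{"dx": .., "dy": .., "dz": .., "wx": .., "wy": .., "wz": .., "jaw": ..}, ...]. A call has 1 to 10 rows; each row shifts and turns the commanded pose from where the row before left it, along the tool's axes as they then stand; what a row does not reach is not made up. A row lasts 1/8 s, in which the tool goes at most 62.5 mm and 10.7 degrees, less where a joint would pass 70% of its speed; a pose out of reach is approached as far as the arm can. A call is refused whole if a number of a shift passes 6.25 or a number of a turn 10.7, either way. A call with a gripper value outside its range is refused whole. The fingers move at their own pace and stop on an object; "newtons" is the grip in N (left out, the last holds). Time passes only in rows, so rows that do not move let the fingers close. It gives the time, the measured TCP pose, the force, the opening and the grip force at its end, in the units of the state.
- ctrl.state(): the state, without advancing time (a new reading comes with each control period).
- ctrl.snapshot(name): name is "scene" or "top" or "wrist"; returns the picture (400x640x3 uint8, red, green, blue); there is no depth.
- ctrl.camera_params(name): a dict with "fx", "fy", "cx", "cy" (pixels), "rvec" (rotation vector, rad) and "tvec" (3), from world to camera coordinates, as OpenCV has them. Camera axes: x right, y down, z forward; pixel columns grow to the right and rows downward; lengths in m; the calibration is good to about 2 mm. The wrist camera is an equidistant fisheye: a pixel r from the principal point sees the ray r / f radians off the axis. A picture is of the moment at which its call begins: read the wrist's pose just before it. camera_params takes no time and is no camera call; for the wrist camera it gives the pose at the moment of the call.
- ctrl.finish_job(): hands the job in; it is judged then, once.
The state is a dict: "clock": time; "qpos": joint angles; "qd": joint speeds; "joint_torque": joint torques, N m; "tcp_pos": TCP position; "tcp_rot": TCP orientation; "ft_force": force on the tool from outside, world axes, zero at the start; "moment": the same for the moment, N m; "gripper_width": opening from 0.0 (shut) to 1.0 (fully open); "finger_force": force on a finger pad.
Only numpy, scipy, OpenCV 4.12 (cv2) and the standard library are available. Lean on these libraries where they do the work, as an engineer would, in place of code of your own. Each camera call takes 0.05 s, during which the arm holds its last target. There are 200 camera calls.

## Task

Check the red-handled control cuvette holder in the bench thickness gauge: lay it flat on the gauge's rest, slide it in gently until it is fully home against the brass stop, and let go. Then turn the black ratchet knob clockwise until the ratchet slips, let it slip by about an eighth of a turn (well under a quarter), and leave the holder clamped; how thick the cuvette is nobody knows beforehand. Turn only the ratchet knob, not the thimble below it, and leave the blue holder and everything else alone.

Things in the scene. Friction and masses are not known exactly. Their poses are not given: they have to be found in the camera images.
- gauge: Grey fixed bench gauge, throat open to its -x. Origin on the table below the vertical spindle axis, z up. Base 80 mm wide, x -150 to 75 mm. Aluminium rest: flat top at z 30 mm, 60 wide, x -150 to 35 mm. On it two rails 4 mm high, inner faces at y +-17 mm for x -25 to 25 mm, flaring to +-25 mm at x -57 mm. Head 44 mm wide at z 62 to 92, x -20 to 68 mm; column behind, x 40 to 68 mm.
- entry (a point): Loading point on the rest's top face, 45 mm to -x of the spindle axis (z = 30 mm). Lower the holder here with its origin on this point and its x axis along the gauge's x axis, so that it clears the head and spindle, then slide it along the gauge's +x, flat on the rest, to the stop.
- stop: Rigid brass block standing on the rest, 10 x 30 x 12 mm; origin at the lower centre of its -x face, 15 mm to +x of the spindle axis. The front edge of the holder must rest against this face.
- holder_red: Control cuvette holder, about 0.1 kg: white 30 x 30 x 8 mm square with a dark red cuvette block (18 x 18 mm) in it, its top a hidden 0.5 to 8 mm above the square, a white stem 14 mm wide and 8 mm thick reaching to x = -104 mm, with a red fin. Origin at the centre of the square's underside, z up; fin on its -x side, front edge at x = +15 mm. When home the origin is on the gauge's spindle axis at z = 30 mm.
- holder_red_fin (a point): Grasp point in the red fin: the fin is 34 mm long (x), 12 mm thick (y), from z = 8 to 46 mm, centred at x = -85 mm of the holder; this point is 30 mm above the holder's underside. Pinch it across its 12 mm.
- holder_blue: Identical holder with a blue fin; bystander, to be left alone. Origin as for the red one.
- knob_top (a point): Centre of the top face of the black ratchet knob, a round grip 32 mm in diameter and 30 mm high (z 122 to 152 mm above the table) on the spindle axis, with a white index line on top. It stays at this height as it turns. Below it are the thimble's bare 20 mm neck (z 100 to 122 mm) and a 44 mm graduated disc (z 94 to 100 mm).
- spindle_tip (a point): Centre of the lower face of the steel spindle, 10 mm in diameter, which comes down (without turning) on the cuvette's top.
- spindle: The steel spindle; origin at the centre of its lower face.
- thimble (a joint): Angle of the thimble in rad, clockwise from above positive; 0 is fully open (spindle tip 52.5 mm above the table; a seated holder's square tops out at 38 mm, its cuvette 0.5 to 8 mm higher). The spindle comes down 4 mm per rad. The thimble's friction is 0.09 N m, and it stays where it is left, holding the clamping force.
- ratchet (a joint): Angle in rad by which the knob has slipped on the thimble, clockwise from above positive, 0 at the start. The knob carries the thimble along until its torque reaches 0.16 N m (the spindle then presses with 16 to 19 N); beyond that the thimble stands still and the knob slips. Turned back, the knob carries the thimble back and unclamps.
- tub_a: White tub with a red label, 52 mm across, 85 mm high; bystander, to be left alone; origin at the centre of its underside
- tub_b: White tub with a red label, 52 mm across, 85 mm high; bystander, to be left alone; origin at the centre of its underside
- dropper_blue: Small blue bottle, 24 mm across, 60 mm high; bystander, to be left alone; origin at the centre of its underside
- dropper_yellow: Small yellow bottle, 24 mm across, 60 mm high; bystander, to be left alone; origin at the centre of its underside
- vial: Clear vial with a red cap, 22 mm across, 70 mm high; bystander, to be left alone; origin at the centre of its underside
- disinfectant: White bottle with a blue cap, 72 mm across, 190 mm high; bystander, to be left alone; origin at the centre of its underside
- strip_box: White carton 100 x 60 x 45 mm; bystander, to be left alone; origin at the centre of its underside
Mind the look-alikes: they are no part of the job. Leave any brown look-alike of the holder_red alone.

How it is judged:
On the way, in this order (a step that is already met when the one before it is completed fails the run):
1. the red holder lies on the rest, fully home against the stop (x of holder_red in the frame of gauge between -0.0015 and 0.003 m and y of holder_red in the frame of gauge between -0.004 and 0.004 m and z of holder_red in the frame of gauge between 0.027 and 0.033 m and angle between the x axis of holder_red and the x axis of gauge, either way round below 0.12 rad), for 0.2 s.
2. with the holder home, the spindle presses on it and the ratchet has slipped (all of step 1 and contact force between spindle and holder_red above 6 N and value of joint ratchet above 0.3 rad), for 0.2 s.
At the end, for the whole second after the job is handed in: The red holder lies flat on the rest, home against the stop (within 1.5 mm along the slide, 4 mm sideways, 0.12 rad), at rest; the spindle presses on it with more than 6 N; the ratchet has slipped by more than 0.3 rad (and never more than 1.3 rad) (all of step 2 and linear speed of holder_red below 0.01 m/s); the robot touches nothing.
It fails at once if the holder is pushed against the stop with more than 15 N (contact force between stop and holder_red above 15 N).
It fails at once if the spindle is forced on the holder with more than 25 N (turned by the thimble instead of the ratchet) (contact force between spindle and holder_red above 25 N).
It fails at once if the ratchet is slipped by more than 1.3 rad (about 75 degrees) (value of joint ratchet above 1.3 rad).
It fails at once if the blue holder is moved by more than 15 mm, or another thing on the table by more than 30 mm (distance of holder_blue from where it was at the start of the episode above 0.015 m or distance of any of tub_a, tub_b, dropper_blue, dropper_yellow, vial, disinfectant, strip_box from where it was at the start of the episode above 0.03 m).
It also fails if it takes over 72 s, if anything falls off the work surface, if the arm or the gripper's body presses on something with over 40 N, if the wrist force passes 120 N, or if a joint passes its speed limit or range.

## Working session

There is one attempt and no reset: what is moved stays moved. The work goes in short steps, Python scripts to look and compute and a tool call to move; the robot and the scene stay as the last step left them, time stands still between calls to the robot, and variables do not carry over. Pictures are saved under pics/ and viewed, at most 10 in all, crops included, and the job is handed in when it is done.

Besides the shell and the picture viewer there is one more tool, called after "Emit:" by a JSON object that holds its "api" and its "payload". servo_tool: Moves the arm, as the interface text tells. Its arguments: {"type":"object","properties":{"increments":{"type":"array"},"newtons":{"type":"number"}},"required":["increments"]}

```bash
mkdir -p pics
cat > h.py <<'E'
import numpy as np, cv2
from station import ctrl
from scipy.spatial.transform import Rotation as R
def snap(n,f):
    p=ctrl.camera_params(n); im=ctrl.snapshot(n); cv2.imwrite('pics/'+f,im[:,:,::-1]); return im,p
def ray(p,u,v,fish=False):
    x=np.array([(u-p['cx'])/p['fx'],(v-p['cy'])/p['fy'],1.])
    if fish:
        t=np.hypot(x[0],x[1]); x=np.array([x[0]*np.sin(t)/t,x[1]*np.sin(t)/t,np.cos(t)]) if t>1e-9 else np.array([0,0,1.])
    M=R.from_rotvec(np.ravel(p['rvec'])).as_matrix(); return -M.T@np.ravel(p['tvec']), M.T@x
def at(p,u,v,z,fish=False):
    o,d=ray(p,u,v,fish); return o+d*(z-o[2])/d[2]
def proj(p,X,fish=False):
    M=R.from_rotvec(np.ravel(p['rvec'])).as_matrix(); c=M@np.asarray(X,float)+np.ravel(p['tvec'])
    if fish:
        r=np.hypot(c[0],c[1]); t=np.arctan2(r,c[2]); a=c[:2]/max(r,1e-9)*t
    else: a=c[:2]/c[2]
    return np.array([p['cx']+p['fx']*a[0],p['cy']+p['fy']*a[1]])
E
python3 - <<'E'
from h import *
a,p=snap('scene','s0.png'); b,q=snap('top','t0.png')
cv2.imwrite('pics/st0.png',cv2.resize(np.vstack([a,b])[:,:,::-1],None,fx=.75,fy=.75))
print(p,q,ctrl.state())
E
```

```text
{'fx': 410.0492932310968, 'fy': 410.0492932310968, 'cx': 318.8215759524988, 'cy': 198.6288073683947, 'rvec': array([ 1.0037125 ,  2.33996347, -1.16607563]), 'tvec': array([ 0.40405802, -0.1844947 ,  1.54213592])} {'fx': 369.9456847657251, 'fy': 369.9456847657251, 'cx': 315.2482711970167, 'cy': 201.61238843734404, 'rvec': array([ 2.21433436, -2.17319801,  0.08561974]), 'tvec': array([-0.03062033,  0.6004277 ,  1.09437004])} {'clock': 0.1, 'qpos': array([ 1.05650017e+00,  5.28381588e-01,  1.43379302e+00,  3.04968716e-05,
        1.18140672e+00, -1.78511216e-01]), 'qd': array([-0.00090001, -0.0007783 , -0.00245838, -0.00283513, -0.00096316,
        0.00048   ]), 'joint_torque': array([-3.24177608e-04, -4.43306208e+01, -1.78586286e+01, -2.32364091e-04,
        3.97317359e-03, -9.60273866e-06]), 'tcp_pos': array([0.20566081, 0.58965156, 0.30302019]), 'tcp_rot': array([-5.24875772e-01, -3.09672291e+00,  2.92255308e-03]), 'ft_force': array([-0.241808  ,  0.10118547,  0.44716119]), 'moment': array([ 0.01237404, -0.02964969,  0.00094059]), 'finger_force': 0.0, 'gripper_width': 0.9991627018061849}
```

View pics/t0.png

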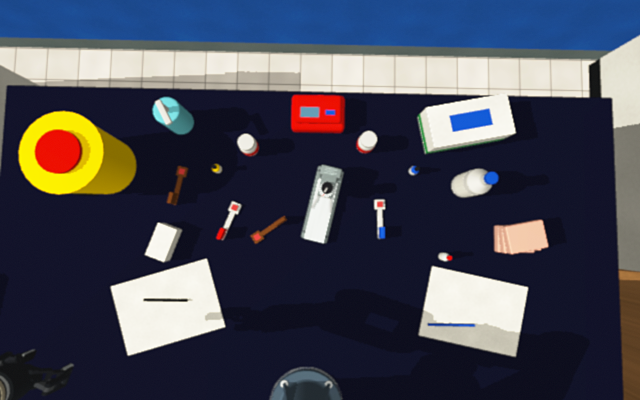

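View pics/s0.png

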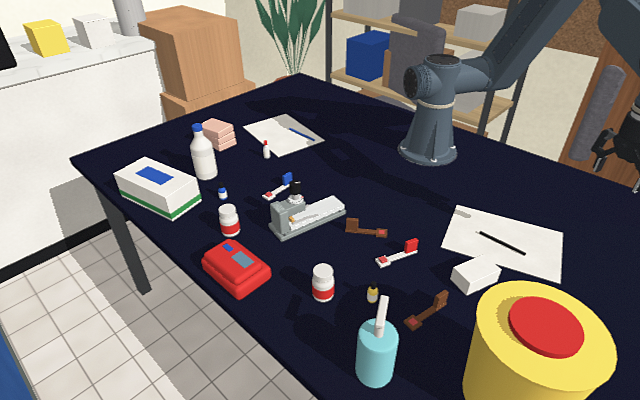

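Top view, holder-like candidates:
- White with red fin at (229,220).
- White with blue fin at (380,218).
- Brown ones at (177,185) and (268,230).

The one at (229,220) fits, because it has a white square and stem and a red fin. The gauge is at (322,205) with its knob near (326,187) and its throat toward the bottom of the picture. I'll confirm in a crop.

Run:
```python
from h import *
b=cv2.imread('pics/t0.png'); s=cv2.imread('pics/s0.png')
c1=cv2.resize(b[155:255,205:355],(780,520)[:2],interpolation=cv2.INTER_CUBIC)
cv2.imwrite('pics/c1.png',c1)
q=ctrl.camera_params('top')
for n,u,v,z in [('sq',235,207,.01),('fin',222,234,.046),('knob',326,187,.152)]: print(n,at(q,u,v,z))
```

```text
sq [0.58054813 0.22315442 0.01      ]
fin [0.49936265 0.25101188 0.046     ]
knob [ 0.63170787 -0.04572068  0.152     ]
```

View pics/c1.png

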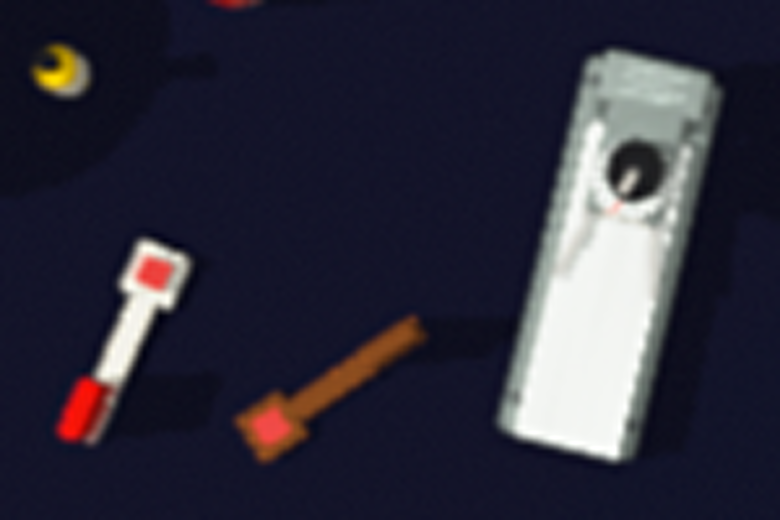

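The crop confirms that the white holder with the red fin at (229,220) is the target. The tool's yaw already suits its fin, so I'll move above it and look from close by.

Emit:
{"api": "servo_tool", "payload": {"increments": [{"dx": -3.9,"dy": -2.2},{"dx": -3.9,"dy": -2.2},{"dx": -3.9,"dy": -2.2},{"dx": -3.9,"dy": -2.2},{"dx": -3.9,"dy": -2.2},{"dx": -3.9,"dy": -2.2,"dz": 1},{"dx": -3.9,"dy": -2.2,"dz": 1},{"dx": -3.9,"dy": -2.2,"dz": 1},{"dx": -3.9,"dy": -2.2,"dz": 1},{"dx": -3.9,"dy": -2.2,"dz": 1}]}}

```text
invalid input at $.increments[0]: expected keys dx, dy, dz, wx, wy, wz, jaw
```

Emit:
{"api": "servo_tool", "payload": {"increments": [{"dz": 0.5},{"dz": 0.5},{"dz": 0}]}}

```text
invalid input at $.increments[0]: expected keys dx, dy, dz, wx, wy, wz, jaw
```

Run:
```python
from h import *
a,p=snap('wrist','w1.png'); s=ctrl.state(); print(p,s['tcp_pos'],s['tcp_rot'],s['clock'],s['ft_force'])
print(R.from_rotvec(s['tcp_rot']).as_matrix())
print(proj(p,[.4995,.251,.046],True),proj(p,[.58,.223,.01],True))
```

```text
{'fx': 309.70691628693146, 'fy': 309.70691628693146, 'cx': 322.46962477445163, 'cy': 198.11932114088788, 'rvec': array([-2.36923828, -1.68243386, -0.23177392]), 'tvec': array([-0.62415283, -0.03543692,  0.37855709])} [0.20571328 0.58971748 0.30314345] [-5.24903764e-01 -3.09683668e+00  2.50392067e-03] 0.15 [-0.40629566 -0.54569513 -0.37063029]
[[-9.44146198e-01  3.29525787e-01 -8.43435809e-04]
 [ 3.29526720e-01  9.44145099e-01 -1.47412201e-03]
 [ 3.10564569e-04 -1.66972133e-03 -9.99998558e-01]]
[196.92018558 396.32261726] [212.23996613 408.05687386]
```

View pics/w1.png

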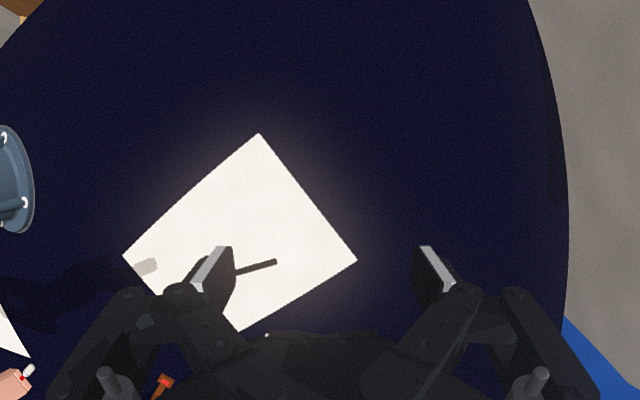

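This first wrist picture, taken before any move, shows only paper (240,230) and the fingers near (210,265) and (437,265). The move was refused because every row needs all its keys, so I'll send it again.

Emit:
{"api": "servo_tool", "payload": {"increments": [{"dx": -3.9,"dy": -2.2,"dz": 0,"wx": 0,"wy": 0,"wz": 0,"jaw": 8.54},{"dx": -3.9,"dy": -2.2,"dz": 0,"wx": 0,"wy": 0,"wz": 0,"jaw": 8.54},{"dx": -3.9,"dy": -2.2,"dz": 0,"wx": 0,"wy": 0,"wz": 0,"jaw": 8.54},{"dx": -3.9,"dy": -2.2,"dz": 0,"wx": 0,"wy": 0,"wz": 0,"jaw": 8.54},{"dx": -3.9,"dy": -2.2,"dz": 0,"wx": 0,"wy": 0,"wz": 0,"jaw": 8.54},{"dx": -3.9,"dy": -2.2,"dz": 1,"wx": 0,"wy": 0,"wz": 0,"jaw": 8},{"dx": -3.9,"dy": -2.2,"dz": 1,"wx": 0,"wy": 0,"wz": 0,"jaw": 7},{"dx": -3.9,"dy": -2.2,"dz": 1,"wx": 0,"wy": 0,"wz": 0,"jaw": 6},{"dx": -3.9,"dy": -2.2,"dz": 1,"wx": 0,"wy": 0,"wz": 0,"jaw": 6},{"dx": -3.9,"dy": -2.2,"dz": 1,"wx": 0,"wy": 0,"wz": 0,"jaw": 6}]}}

```text
clock: 1.4
tcp_pos: [0.5024, 0.2527, 0.2534]
tcp_rot: [-0.525, -3.097, 0.0]
ft_force: [0.2, 0.6, 0.9]
gripper_width: 0.699
finger_force: 0.0
```

Emit:
{"api": "servo_tool", "payload": {"increments": [{"dx": 0,"dy": 0,"dz": 0,"wx": 0,"wy": 0,"wz": 0,"jaw": 6},{"dx": 0,"dy": 0,"dz": 0,"wx": 0,"wy": 0,"wz": 0,"jaw": 6}]}}

```text
clock: 1.65
tcp_pos: [0.5012, 0.2539, 0.2537]
tcp_rot: [-0.526, -3.096, 0.0]
ft_force: [-0.6, 0.4, 0.2]
gripper_width: 0.702
finger_force: 0.0
```

Run:
```python
from h import *
a,p=snap('wrist','w2.png'); s=ctrl.state(); print(p,s['tcp_pos'],s['tcp_rot'],s['clock'],s['ft_force'])
print(proj(p,[.4995,.251,.046],True),proj(p,[.58,.223,.01],True))
cv2.imwrite('pics/w2b.png',cv2.resize(a[:,:,::-1],(800,500),interpolation=cv2.INTER_CUBIC))
```

```text
{'fx': 309.70691628693146, 'fy': 309.70691628693146, 'cx': 322.46962477445163, 'cy': 198.11932114088788, 'rvec': array([-2.37123199, -1.68232171, -0.2328441 ]), 'tvec': array([-0.40537809, -0.39614754,  0.22406126])} [0.50088225 0.25436922 0.25387166] [-5.24021508e-01 -3.09667126e+00  2.21548444e-05] 1.7 [ 0.15960673  0.02666634 -0.08134121]
[318.72594126 187.55472738] [319.5570458  253.87836714]
```

View pics/w2.png

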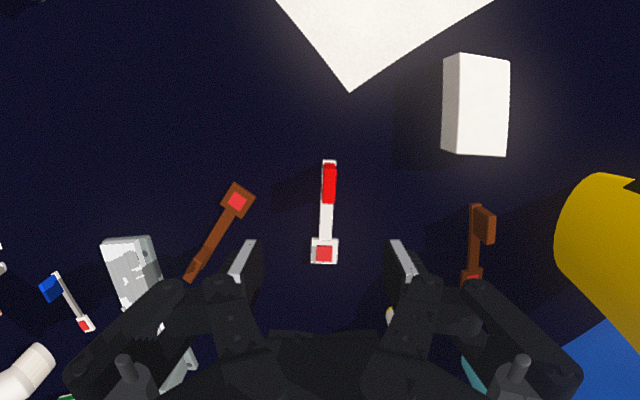

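The wrist view shows the red fin at about (329,183) and the square at (324,251), midway between the open fingers. I'll measure both.

Run:
```python
from h import *
p=ctrl.camera_params('wrist'); a=cv2.imread('pics/w2.png').astype(int)
B,G,Rr=a[...,0],a[...,1],a[...,2]
sub=np.zeros(a.shape[:2],bool); sub[150:275,300:350]=1
red=(Rr>150)&(G<110)&(B<110)&sub
n,l,st,c=cv2.connectedComponentsWithStats(red.astype(np.uint8))
for i in range(1,n):
    if st[i,4]>20: print(st[i],c[i])
w=(Rr>150)&(G>140)&(B>140)&sub
n,l,st,c=cv2.connectedComponentsWithStats(((w|red)).astype(np.uint8))
for i in range(1,n):
    if st[i,4]>60:
        print(st[i],c[i])
for r in (165,175,185,195,200): 
    x=np.where(red[r])[0]; print(r,x.min(),x.max(), Rr[r,x].tolist())
for u,v,z in [(329,183,.046),(324,253,.012),(324,251,.008)]: print(at(p,u,v,z,True))
```

```text
[322 163  15  41 513] [328.93177388 183.18908382]
[316 245  16  17 246] [323.4796748  252.85365854]
[ 311  160   28  104 1667] [326.12897421 219.20875825]
165 324 334 [154, 177, 190, 188, 191, 188, 195, 193, 191, 197, 217]
175 324 336 [193, 225, 231, 233, 232, 234, 231, 233, 235, 235, 238, 235, 154]
185 323 335 [174, 221, 235, 231, 232, 232, 233, 235, 235, 236, 238, 246, 160]
195 322 334 [157, 202, 231, 233, 230, 232, 233, 233, 234, 233, 235, 238, 209]
200 322 334 [181, 209, 233, 234, 232, 233, 232, 233, 234, 237, 238, 240, 190]
[0.49838807 0.26181995 0.046     ]
[0.57963628 0.22891603 0.012     ]
[0.57910891 0.22911699 0.008     ]
```

Emit:
{"api": "servo_tool", "payload": {"increments": [{"dx": 0.5,"dy": 0.6,"dz": 0,"wx": 0,"wy": 0,"wz": 3,"jaw": 6},{"dx": 0,"dy": 0,"dz": 2,"wx": 0,"wy": 0,"wz": 0,"jaw": 6},{"dx": 0,"dy": 0,"dz": 3,"wx": 0,"wy": 0,"wz": 0,"jaw": 6},{"dx": 0,"dy": 0,"dz": 3,"wx": 0,"wy": 0,"wz": 0,"jaw": 6},{"dx": 0,"dy": 0,"dz": 2,"wx": 0,"wy": 0,"wz": 0,"jaw": 6},{"dx": 0,"dy": 0,"dz": 0,"wx": 0,"wy": 0,"wz": 0,"jaw": 6},{"dx": 0,"dy": 0,"dz": 0,"wx": 0,"wy": 0,"wz": 0,"jaw": 6}]}}

```text
clock: 2.58
tcp_pos: [0.4989, 0.2621, 0.1548]
tcp_rot: [0.604, 3.082, 0.001]
ft_force: [-0.3, -0.0, 0.1]
gripper_width: 0.703
finger_force: 0.0
```

```bash
cat >> h.py <<'E'
def rel(X):
    s=ctrl.state(); return R.from_rotvec(s['tcp_rot']).as_matrix().T@(np.asarray(X)-s['tcp_pos'])
E
python3 - <<'E'
from h import *
a,p=snap('wrist','w3.png'); a=a.astype(int); s=ctrl.state(); print(s['tcp_pos'],s['tcp_rot'])
Rr,G,B=a[...,0],a[...,1],a[...,2]
red=(Rr>150)&(G<110)&(B<110); red[:,:270]=0; red[:,390:]=0; red[:100]=0;red[320:]=0
n,l,st,c=cv2.connectedComponentsWithStats(red.astype(np.uint8))
for i in range(1,n):
    if st[i,4]>60: 
        z=.046 if c[i][1]<250 else .012
        X=at(p,*c[i],z,True); print(st[i],c[i],X,rel(X)*100)
E
```

```text
[0.49912746 0.26192863 0.15505834] [6.03961847e-01 3.08117662e+00 1.56095741e-03]
[ 312  191   19   64 1170] [320.96068376 223.06068376] [0.49654067 0.26241993 0.046     ] [ 0.27505095 -0.06654008 10.90534124]
[310 299  22  21 425] [320.95529412 308.68235294] [0.57939251 0.228311   0.012     ] [-8.67942129 -0.10162499 14.31923323]
```

Emit:
{"api": "servo_tool", "payload": {"increments": [{"dx": 0,"dy": 0,"dz": 3,"wx": 0,"wy": 0,"wz": 0,"jaw": 6},{"dx": 0,"dy": 0,"dz": 2.5,"wx": 0,"wy": 0,"wz": 0,"jaw": 5},{"dx": 0,"dy": 0,"dz": 1.3,"wx": 0,"wy": 0,"wz": 0,"jaw": 4},{"dx": 0,"dy": 0,"dz": 0,"wx": 0,"wy": 0,"wz": 0,"jaw": 3},{"dx": 0,"dy": 0,"dz": 0,"wx": 0,"wy": 0,"wz": 0,"jaw": 2},{"dx": 0,"dy": 0,"dz": 0,"wx": 0,"wy": 0,"wz": 0,"jaw": 0.5},{"dx": 0,"dy": 0,"dz": 0,"wx": 0,"wy": 0,"wz": 0,"jaw": 0.5},{"dx": 0,"dy": 0,"dz": 0,"wx": 0,"wy": 0,"wz": 0,"jaw": 0.5}], "newtons": 50}}

```text
clock: 3.62
tcp_pos: [0.4995, 0.2614, 0.0871]
tcp_rot: [0.606, 3.081, 0.002]
ft_force: [-1.2, 0.0, 6.3]
gripper_width: 0.133
finger_force: 49.5
```

Emit:
{"api": "servo_tool", "payload": {"increments": [{"dx": 0,"dy": 0,"dz": 0,"wx": 0,"wy": 0,"wz": 0,"jaw": 0.5},{"dx": 0,"dy": 0,"dz": 0,"wx": 0,"wy": 0,"wz": 0,"jaw": 0.5}]}}

```text
clock: 3.88
tcp_pos: [0.4995, 0.2614, 0.087]
tcp_rot: [0.606, 3.081, 0.002]
ft_force: [-0.8, 0.5, 6.2]
gripper_width: 0.13
finger_force: 49.5
```

Run:
```python
from h import *
s=ctrl.state(); print(s)
a=cv2.imread('pics/t0.png').astype(int); q=ctrl.camera_params('top')
# gauge knob in top view + rest outline
B,G,Rr=a[...,0],a[...,1],a[...,2]
g=(a.min(2)>90); g[:,:295]=0; g[:,350:]=0; g[:160]=0; g[248:]=0
n,l,st,c=cv2.connectedComponentsWithStats(g.astype(np.uint8)); i=1+np.argmax(st[1:,4])
r=cv2.minAreaRect(np.argwhere(l==i)[:,::-1].astype(np.float32)); print(st[i],r)
for b in cv2.boxPoints(r): print(b,at(q,*b,.03))
print(at(q,327,187.6,.152))
```

```text
{'clock': 3.875, 'qpos': array([ 2.83880449e-01,  7.75431102e-01,  1.73076252e+00,  5.54068122e-07,
        6.33264230e-01, -8.98767287e-01]), 'qd': array([ 4.34163010e-04, -8.53021415e-04,  1.71562214e-05,  3.19219202e-04,
       -2.51441888e-05, -1.93309938e-03]), 'joint_torque': array([-5.70368394e-02, -4.12729704e+01, -7.29709670e+00,  3.49552756e-03,
       -1.32346046e-01, -3.67460627e-03]), 'tcp_pos': array([0.49952234, 0.2613688 , 0.08703062]), 'tcp_rot': array([6.05517260e-01, 3.08075400e+00, 1.54194215e-03]), 'ft_force': array([-0.76992599,  0.50681097,  6.18579645]), 'moment': array([-0.08294944,  0.10041669,  0.06172303]), 'finger_force': 49.471038579940796, 'gripper_width': 0.13034753961199252}
[ 301  165   42   79 1878] ((321.67578125, 203.53440856933594), (26.101421356201172, 76.90719604492188), 13.79948616027832)
[299.82965 237.76518] [0.4919826  0.02448936 0.03      ]
[318.1739 163.0778] [ 0.71644812 -0.02590441  0.03      ]
[343.5219  169.30363] [ 0.69913742 -0.10240701  0.03      ]
[325.17767 243.99101] [ 0.47496056 -0.05096768  0.03      ]
[ 0.63015576 -0.04840962  0.152     ]
```

Emit:
{"api": "servo_tool", "payload": {"increments": [{"dx": 0,"dy": 0,"dz": -1,"wx": 0,"wy": 0,"wz": 0,"jaw": 0.5},{"dx": 0,"dy": 0,"dz": -3,"wx": 0,"wy": 0,"wz": 0,"jaw": 0.5},{"dx": 0,"dy": 0,"dz": -4,"wx": 0,"wy": 0,"wz": 0,"jaw": 0.5},{"dx": 0,"dy": 0,"dz": -3,"wx": 0,"wy": 0,"wz": 0,"jaw": 0.5},{"dx": 0,"dy": 0,"dz": 0,"wx": 0,"wy": 0,"wz": 0,"jaw": 0.5}]}}

```text
clock: 4.5
tcp_pos: [0.5, 0.2616, 0.1984]
tcp_rot: [0.605, 3.078, 0.004]
ft_force: [-0.2, 0.6, -0.1]
gripper_width: 0.133
finger_force: 48.7
```

Emit:
{"api": "servo_tool", "payload": {"increments": [{"dx": -0.6,"dy": -2,"dz": 0,"wx": 0,"wy": 0,"wz": 0,"jaw": 0.5},{"dx": -1.2,"dy": -3.5,"dz": 0,"wx": 0,"wy": 0,"wz": 0,"jaw": 0.5},{"dx": -1.8,"dy": -5,"dz": 0,"wx": 0,"wy": 0,"wz": 0,"jaw": 0.5},{"dx": -1.8,"dy": -5,"dz": 0,"wx": 0,"wy": 0,"wz": 0,"jaw": 0.5},{"dx": -1.8,"dy": -5,"dz": 0,"wx": 0,"wy": 0,"wz": 0,"jaw": 0.5},{"dx": -1.2,"dy": -3.6,"dz": 0,"wx": 0,"wy": 0,"wz": 0,"jaw": 0.5},{"dx": -0.6,"dy": -2,"dz": 0,"wx": 0,"wy": 0,"wz": -3.2,"jaw": 0.5},{"dx": 0,"dy": 0,"dz": 0,"wx": 0,"wy": 0,"wz": -6.4,"jaw": 0.5},{"dx": 0,"dy": 0,"dz": 0,"wx": 0,"wy": 0,"wz": 0,"jaw": 0.5},{"dx": 0,"dy": 0,"dz": 0,"wx": 0,"wy": 0,"wz": 0,"jaw": 0.5}]}}

```text
clock: 5.75
tcp_pos: [0.4825, -0.0146, 0.1951]
tcp_rot: [-0.348, -3.12, -0.0]
ft_force: [0.4, 0.4, -1.3]
gripper_width: 0.138
finger_force: 48.9
```

Run:
```python
from h import *
a,p=snap('wrist','w4.png'); s=ctrl.state(); print(s['tcp_pos'],s['tcp_rot'],s['ft_force'],s['gripper_width'])
snap('scene','s4.png'); snap('top','t4.png')
c=R.from_euler('z',-12.7,degrees=True)
for g in [(-.150,.03,.03),(-.150,-.03,.03),(-.057,.025,.034),(-.057,-.025,.034),(0,0,.152),(-.02,.022,.092),(-.02,-.022,.092)]:
    X=c.apply(g)+[.630,-.047,0]; print(g,proj(p,X,True).round(1),proj(ctrl.camera_params('scene'),X).round(1))
cv2.imwrite('pics/w4b.png',cv2.resize(a[:,:,::-1],(800,500),interpolation=cv2.INTER_CUBIC))
```

```text
[ 0.4827951  -0.0143985   0.19533497] [-3.47244556e-01 -3.12068054e+00 -2.73345412e-04] [ 0.21706464 -0.18755077 -0.50460863] 0.13325454009583063
(-0.15, 0.03, 0.03) [360.9 202.5] [343.7 203.5]
(-0.15, -0.03, 0.03) [285.4 202.5] [332.3 193.7]
(-0.057, 0.025, 0.034) [351.1 303. ] [317.  212.6]
(-0.057, -0.025, 0.034) [295.3 303. ] [307.9 203.9]
(0, 0, 0.152) [323.4 452.7] [293.9 181.7]
(-0.02, 0.022, 0.092) [350.6 378.2] [305.1 200.7]
(-0.02, -0.022, 0.092) [296.1 378.3] [297. 193.]
```

View pics/w4b.png

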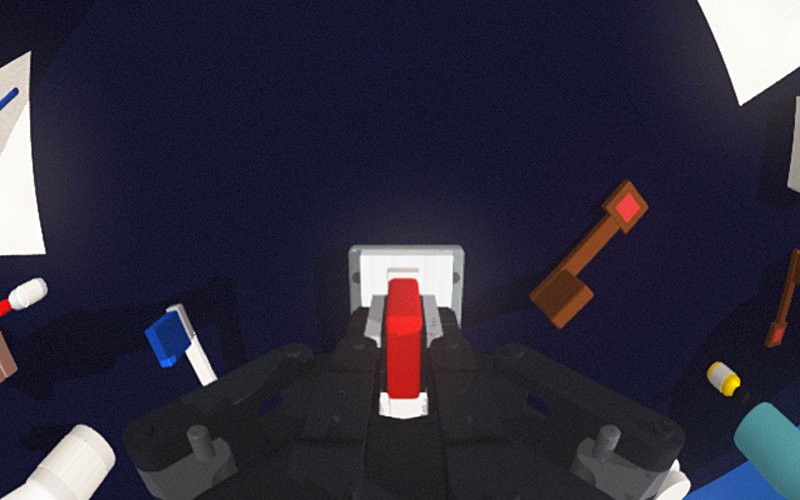

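The wrist view (scaled by 1.25) shows the held fin centred at column 403. The rest's near end spans (362,252) to (453,252) and is level in the picture, so the yaw is right and the gauge sits slightly to the right. I'll measure that offset in the tool frame.

Run:
```python
from h import *
p=ctrl.camera_params('wrist'); a=cv2.imread('pics/w4.png'); g=cv2.cvtColor(a,cv2.COLOR_BGR2GRAY).astype(int)
for r in (202,206,210,214,222,228): print(r,g[r,274:376].tolist()) if r in(206,222) else None
for c in (295,300,350,356): print(c,g[190:212,c].tolist())
for z in (.05,.12,.165): 
    s=ctrl.state(); X=s['tcp_pos']+R.from_rotvec(s['tcp_rot']).apply([0,0,z]); print(z,proj(p,X,True))
```

```text
206 [33, 39, 35, 35, 54, 109, 111, 121, 119, 124, 126, 120, 120, 150, 217, 250, 247, 245, 244, 245, 245, 245, 244, 242, 242, 246, 246, 244, 245, 245, 245, 245, 244, 241, 244, 246, 246, 247, 243, 243, 243, 241, 242, 244, 243, 244, 246, 245, 245, 243, 245, 245, 245, 243, 242, 242, 245, 245, 244, 244, 244, 245, 245, 244, 243, 241, 240, 240, 239, 244, 244, 244, 242, 242, 245, 246, 246, 245, 243, 243, 243, 244, 243, 243, 243, 244, 245, 246, 219, 176, 161, 167, 165, 165, 166, 176, 153, 99, 48, 40, 46, 38]
222 [37, 39, 40, 27, 38, 92, 115, 107, 80, 72, 77, 77, 76, 90, 179, 253, 247, 244, 245, 245, 245, 244, 243, 242, 241, 242, 244, 244, 244, 246, 245, 245, 245, 243, 245, 229, 218, 245, 247, 250, 220, 174, 175, 177, 177, 177, 176, 174, 178, 176, 179, 179, 179, 177, 180, 180, 207, 216, 229, 246, 245, 248, 246, 243, 245, 238, 238, 238, 242, 243, 245, 242, 242, 242, 244, 244, 245, 242, 243, 242, 243, 244, 243, 242, 243, 243, 250, 255, 140, 96, 104, 106, 106, 114, 155, 182, 122, 57, 44, 50, 52, 47]
295 [42, 41, 49, 42, 42, 50, 110, 129, 138, 161, 192, 193, 199, 205, 227, 247, 245, 244, 244, 244, 244, 244]
300 [44, 48, 45, 42, 41, 57, 111, 126, 139, 160, 198, 199, 199, 198, 230, 248, 246, 244, 245, 245, 243, 244]
350 [42, 51, 46, 47, 41, 60, 112, 128, 141, 162, 188, 196, 196, 203, 227, 247, 246, 245, 245, 245, 245, 245]
356 [44, 46, 50, 43, 46, 57, 112, 128, 143, 160, 190, 198, 200, 197, 223, 244, 243, 243, 242, 241, 243, 242]
0.05 [321.94050654 274.46729634]
0.12 [322.12811789 220.45976964]
0.165 [322.19722137 200.94572649]
```

Emit:
{"api": "servo_tool", "payload": {"increments": [{"dx": -1,"dy": 0.1,"dz": 0,"wx": 0,"wy": 0,"wz": 0,"jaw": 0.5},{"dx": -1,"dy": 0.12,"dz": 0,"wx": 0,"wy": 0,"wz": 0,"jaw": 0.5},{"dx": 0,"dy": 0,"dz": 2,"wx": 0,"wy": 0,"wz": 0,"jaw": 0.5},{"dx": 0,"dy": 0,"dz": 2,"wx": 0,"wy": 0,"wz": 0,"jaw": 0.5},{"dx": 0,"dy": 0,"dz": 2,"wx": 0,"wy": 0,"wz": 0,"jaw": 0.5},{"dx": 0,"dy": 0,"dz": 1,"wx": 0,"wy": 0,"wz": 0,"jaw": 0.5},{"dx": 0,"dy": 0,"dz": 0.5,"wx": 0,"wy": 0,"wz": 0,"jaw": 0.5},{"dx": 0,"dy": 0,"dz": 0,"wx": 0,"wy": 0,"wz": 0,"jaw": 0.5},{"dx": 0,"dy": 0,"dz": 0,"wx": 0,"wy": 0,"wz": 0,"jaw": 0.5}]}}

```text
clock: 7.02
tcp_pos: [0.5038, -0.0168, 0.1215]
tcp_rot: [0.346, 3.121, -0.0]
ft_force: [0.4, -0.2, -0.7]
gripper_width: 0.134
finger_force: 48.9
```

Run:
```python
from h import *
a,p=snap('wrist','w5.png'); s=ctrl.state(); print(s['tcp_pos'],s['tcp_rot'],s['ft_force'])
b,q=snap('scene','s5.png')
c=cv2.resize(b[165:240,255:375,::-1],(800,500),interpolation=cv2.INTER_CUBIC); cv2.imwrite('pics/c5.png',c)
```

```text
[ 0.50379872 -0.01680099  0.12150843] [ 3.45729039e-01  3.12114192e+00 -3.34279742e-04] [-0.03200012 -0.88136894 -0.37741814]
```

View pics/c5.png

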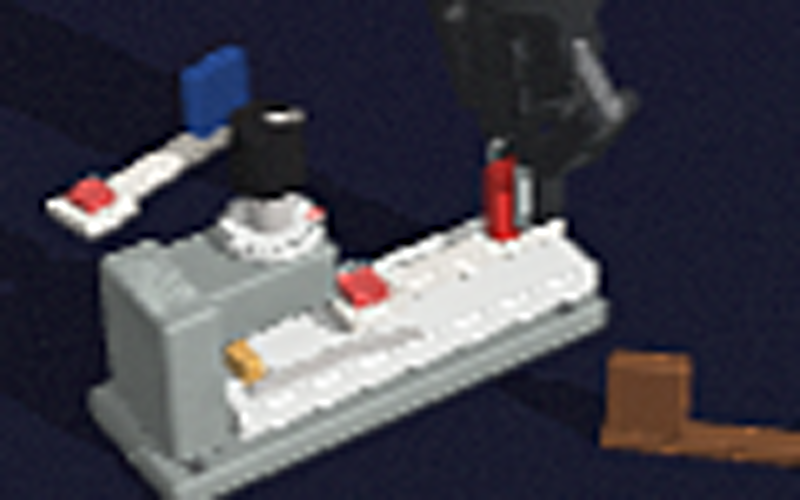

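The scene crop shows the holder over the rest at about (440,260), clear of the head and aligned with the rails, with the brass stop at (243,362). I'll lower it to contact.

Emit:
{"api": "servo_tool", "payload": {"increments": [{"dx": 0,"dy": 0,"dz": 0.2,"wx": 0,"wy": 0,"wz": 0,"jaw": 0.5},{"dx": 0,"dy": 0,"dz": 0.15,"wx": 0,"wy": 0,"wz": 0,"jaw": 0.5},{"dx": 0,"dy": 0,"dz": 0,"wx": 0,"wy": 0,"wz": 0,"jaw": 0.5},{"dx": 0,"dy": 0,"dz": 0,"wx": 0,"wy": 0,"wz": 0,"jaw": 0.5}]}}

```text
clock: 7.62
tcp_pos: [0.5034, -0.0167, 0.1174]
tcp_rot: [-0.346, -3.122, 0.0]
ft_force: [0.4, -0.2, -0.5]
gripper_width: 0.135
finger_force: 48.9
```

Emit:
{"api": "servo_tool", "payload": {"increments": [{"dx": 0,"dy": 0,"dz": 0.1,"wx": 0,"wy": 0,"wz": 0,"jaw": 0.5},{"dx": 0,"dy": 0,"dz": 0,"wx": 0,"wy": 0,"wz": 0,"jaw": 0.5},{"dx": 0,"dy": 0,"dz": 0,"wx": 0,"wy": 0,"wz": 0,"jaw": 0.5}]}}

```text
clock: 8.0
tcp_pos: [0.5034, -0.0167, 0.117]
tcp_rot: [0.346, 3.122, -0.0]
ft_force: [-1.4, 0.1, 5.2]
gripper_width: 0.137
finger_force: 49.8
```

Emit:
{"api": "servo_tool", "payload": {"increments": [{"dx": -0.2,"dy": 0,"dz": -0.03,"wx": 0,"wy": 0,"wz": 0,"jaw": 0.5},{"dx": -0.4,"dy": 0,"dz": 0,"wx": 0,"wy": 0,"wz": 0,"jaw": 0.5},{"dx": -0.4,"dy": 0,"dz": 0,"wx": 0,"wy": 0,"wz": 0,"jaw": 0.5},{"dx": -0.4,"dy": 0,"dz": 0,"wx": 0,"wy": 0,"wz": 0,"jaw": 0.5},{"dx": -0.3,"dy": 0,"dz": 0,"wx": 0,"wy": 0,"wz": 0,"jaw": 0.5},{"dx": 0,"dy": 0,"dz": 0,"wx": 0,"wy": 0,"wz": 0,"jaw": 0.5}]}}

```text
clock: 8.75
tcp_pos: [0.5199, -0.0203, 0.117]
tcp_rot: [-0.346, -3.122, -0.0]
ft_force: [-1.1, 0.2, 4.0]
gripper_width: 0.131
finger_force: 49.7
```

Emit:
{"api": "servo_tool", "payload": {"increments": [{"dx": -0.3,"dy": 0,"dz": 0,"wx": 0,"wy": 0,"wz": 0,"jaw": 0.5},{"dx": -0.3,"dy": 0,"dz": 0,"wx": 0,"wy": 0,"wz": 0,"jaw": 0.5},{"dx": -0.3,"dy": 0,"dz": 0,"wx": 0,"wy": 0,"wz": 0,"jaw": 0.5},{"dx": -0.3,"dy": 0,"dz": 0,"wx": 0,"wy": 0,"wz": 0,"jaw": 0.5},{"dx": -0.3,"dy": 0,"dz": 0,"wx": 0,"wy": 0,"wz": 0,"jaw": 0.5},{"dx": -0.2,"dy": 0,"dz": 0,"wx": 0,"wy": 0,"wz": 0,"jaw": 0.5},{"dx": 0,"dy": 0,"dz": 0,"wx": 0,"wy": 0,"wz": 0,"jaw": 0.5},{"dx": 0,"dy": 0,"dz": 0,"wx": 0,"wy": 0,"wz": 0,"jaw": 0.5}]}}

```text
clock: 9.75
tcp_pos: [0.5363, -0.024, 0.1171]
tcp_rot: [-0.346, -3.122, -0.0]
ft_force: [-2.2, 0.1, 5.4]
gripper_width: 0.134
finger_force: 49.8
```

Emit:
{"api": "servo_tool", "payload": {"increments": [{"dx": -0.15,"dy": 0,"dz": -0.02,"wx": 0,"wy": 0,"wz": 0,"jaw": 0.5},{"dx": -0.15,"dy": 0,"dz": 0,"wx": 0,"wy": 0,"wz": 0,"jaw": 0.5},{"dx": -0.15,"dy": 0,"dz": 0,"wx": 0,"wy": 0,"wz": 0,"jaw": 0.5},{"dx": -0.15,"dy": 0,"dz": 0,"wx": 0,"wy": 0,"wz": 0,"jaw": 0.5},{"dx": -0.1,"dy": 0,"dz": 0,"wx": 0,"wy": 0,"wz": 0,"jaw": 0.5},{"dx": -0.1,"dy": 0,"dz": 0,"wx": 0,"wy": 0,"wz": 0,"jaw": 0.5},{"dx": 0,"dy": 0,"dz": 0,"wx": 0,"wy": 0,"wz": 0,"jaw": 0.5}]}}

```text
clock: 10.62
tcp_pos: [0.5443, -0.0258, 0.1171]
tcp_rot: [-0.346, -3.122, -0.0]
ft_force: [-3.1, 0.4, 4.6]
gripper_width: 0.133
finger_force: 49.7
```

Emit:
{"api": "servo_tool", "payload": {"increments": [{"dx": -0.05,"dy": 0,"dz": 0,"wx": 0,"wy": 0,"wz": 0,"jaw": 0.5},{"dx": -0.05,"dy": 0,"dz": 0,"wx": 0,"wy": 0,"wz": 0,"jaw": 0.5},{"dx": -0.05,"dy": 0,"dz": 0,"wx": 0,"wy": 0,"wz": 0,"jaw": 0.5},{"dx": 0,"dy": 0,"dz": 0,"wx": 0,"wy": 0,"wz": 0,"jaw": 0.5}]}}

```text
clock: 11.12
tcp_pos: [0.5456, -0.0261, 0.117]
tcp_rot: [-0.346, -3.122, -0.0]
ft_force: [-3.2, 1.2, 5.4]
gripper_width: 0.133
finger_force: 49.8
```

Emit:
{"api": "servo_tool", "payload": {"increments": [{"dx": -0.05,"dy": 0,"dz": 0,"wx": 0,"wy": 0,"wz": 0,"jaw": 0.5},{"dx": 0,"dy": 0,"dz": 0,"wx": 0,"wy": 0,"wz": 0,"jaw": 0.5},{"dx": 0,"dy": 0,"dz": 0,"wx": 0,"wy": 0,"wz": 0,"jaw": 0.5}]}}

```text
clock: 11.5
tcp_pos: [0.5461, -0.0262, 0.117]
tcp_rot: [-0.346, -3.122, -0.0]
ft_force: [-3.8, 1.4, 5.4]
gripper_width: 0.132
finger_force: 49.8
```

Emit:
{"api": "servo_tool", "payload": {"increments": [{"dx": -0.05,"dy": 0,"dz": -0.02,"wx": 0,"wy": 0,"wz": 0,"jaw": 0.5},{"dx": -0.05,"dy": 0,"dz": 0,"wx": 0,"wy": 0,"wz": 0,"jaw": 0.5},{"dx": 0,"dy": 0,"dz": 0,"wx": 0,"wy": 0,"wz": 0,"jaw": 0.5}]}}

```text
clock: 11.88
tcp_pos: [0.5465, -0.0263, 0.1171]
tcp_rot: [-0.345, -3.12, -0.0]
ft_force: [-4.7, 1.2, 5.5]
gripper_width: 0.131
finger_force: 49.8
```

Emit:
{"api": "servo_tool", "payload": {"increments": [{"dx": -0.05,"dy": 0,"dz": 0,"wx": 0,"wy": 0,"wz": 0,"jaw": 0.5},{"dx": 0,"dy": 0,"dz": 0,"wx": 0,"wy": 0,"wz": 0,"jaw": 0.5}]}}

```text
clock: 12.12
tcp_pos: [0.5466, -0.0263, 0.1171]
tcp_rot: [-0.345, -3.119, -0.001]
ft_force: [-4.9, 1.0, 5.7]
gripper_width: 0.133
finger_force: 49.9
```

Emit:
{"api": "servo_tool", "payload": {"increments": [{"dx": -0.05,"dy": 0,"dz": -0.03,"wx": 0,"wy": 0,"wz": 0,"jaw": 0.5},{"dx": 0,"dy": 0,"dz": 0,"wx": 0,"wy": 0,"wz": 0,"jaw": 0.5}]}}

```text
clock: 12.38
tcp_pos: [0.5466, -0.0263, 0.1171]
tcp_rot: [-0.345, -3.118, -0.001]
ft_force: [-6.3, 1.3, 5.9]
gripper_width: 0.131
finger_force: 49.8
```

Run:
```python
from h import *
s=ctrl.state(); print(s['tcp_pos'],s['tcp_rot'],s['ft_force'],s['moment'])
a,p=snap('wrist','w6.png')
b,q=snap('scene','s6.png')
c=cv2.resize(b[165:240,255:375,::-1],(800,500),interpolation=cv2.INTER_CUBIC)[200:460,180:640]; d=a[150:350,200:440,::-1]
c=cv2.resize(c,(480,271)); d=cv2.resize(d,(480,400)); 
t=ctrl.snapshot('top')[160:245,295:355,::-1]; t=cv2.resize(t,(310,440),interpolation=cv2.INTER_CUBIC)
m=np.zeros((600,790,3),np.uint8); m[:271,:480]=c; m[271:,:480]=cv2.resize(d,(480,400))[:329]; m[:440,480:]=t; cv2.imwrite('pics/m6.png',m)
```

```text
[ 0.54661487 -0.02632899  0.1170997 ] [-3.45108625e-01 -3.11824575e+00 -7.74233189e-04] [-6.28581522  1.31898756  5.94628749] [ 0.09260507  0.4834971  -0.01417429]
```

View pics/m6.png

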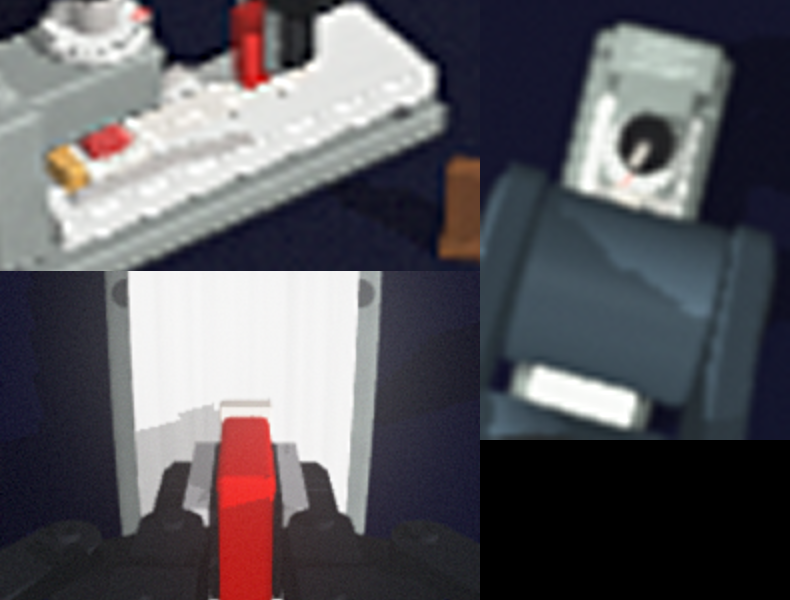

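The scene crop shows the square's front edge against the brass stop at (68,165), and the wrist crop shows the fin centred between the rest's edges. Force grew with no movement, so it is seated. I'll check that numerically.

Run:
```python
from h import *
p=ctrl.camera_params('wrist'); g=cv2.cvtColor(cv2.imread('pics/w6.png'),cv2.COLOR_BGR2GRAY).astype(int)
print(g[205:230,318:327].mean(1).round().tolist()); 
for c in (295,350): print(g[100:150,c].tolist())
import itertools
for v in range(120,126): print(v, rel(at(p,322,v,.03,True))[0]*1000)
for v in range(213,223): print(v, rel(at(p,322,v,.03,True))[0]*1000, rel(at(p,322,v,.038,True))[0]*1000)
```

```text
[243.0, 243.0, 244.0, 243.0, 243.0, 243.0, 244.0, 244.0, 240.0, 224.0, 196.0, 198.0, 197.0, 237.0, 242.0, 242.0, 241.0, 214.0, 138.0, 104.0, 107.0, 109.0, 107.0, 108.0, 108.0]
[44, 43, 47, 43, 46, 47, 54, 47, 53, 55, 54, 48, 56, 53, 51, 56, 54, 61, 60, 56, 61, 56, 53, 64, 141, 201, 238, 247, 244, 245, 243, 243, 245, 243, 245, 243, 244, 244, 243, 244, 244, 243, 244, 244, 244, 245, 244, 244, 244, 245]
[50, 49, 48, 49, 52, 50, 46, 46, 45, 49, 56, 49, 55, 53, 58, 58, 56, 59, 58, 62, 57, 60, 57, 60, 113, 187, 237, 246, 243, 243, 242, 243, 242, 243, 243, 241, 243, 244, 243, 243, 244, 243, 243, 243, 244, 244, 245, 246, 244, 244]
120 65.08191834422175
121 64.57500232299253
122 64.06800860657397
123 63.56092660311699
124 63.05374571340068
125 62.5464553299451
213 16.161528883307035 18.853877458843286
214 15.598320876379184 18.319382615117583
215 15.033890045713452 17.783727288986377
216 14.468220596930962 17.246896491291118
217 13.901296614488219 16.708875117885928
218 13.333102059734369 16.169647947793667
219 12.763620768940841 15.629199641336285
220 12.192836451304343 15.087514738239205
221 11.62073268692106 14.54457765570922
222 11.04729292473262 14.000372686484946
```

The stem end is 46 to 47 mm from the rest's end, and 46 mm is expected, so the holder is home. I'll release it.

Emit:
{"api": "servo_tool", "payload": {"increments": [{"dx": 0.08,"dy": 0,"dz": 0,"wx": 0,"wy": 0,"wz": 0,"jaw": 0.5},{"dx": 0.04,"dy": 0,"dz": 0,"wx": 0,"wy": 0,"wz": 0,"jaw": 0.5},{"dx": 0,"dy": 0,"dz": 0,"wx": 0,"wy": 0,"wz": 0,"jaw": 0.5}], "newtons": 20}}

```text
clock: 12.9
tcp_pos: [0.5465, -0.0263, 0.1171]
tcp_rot: [-0.346, -3.121, -0.0]
ft_force: [-4.5, 1.0, 3.3]
gripper_width: 0.13
finger_force: 49.5
```

Emit:
{"api": "servo_tool", "payload": {"increments": [{"dx": 0,"dy": 0,"dz": 0,"wx": 0,"wy": 0,"wz": 0,"jaw": 2.5},{"dx": 0,"dy": 0,"dz": 0,"wx": 0,"wy": 0,"wz": 0,"jaw": 3.5},{"dx": 0,"dy": 0,"dz": 0,"wx": 0,"wy": 0,"wz": 0,"jaw": 3.5},{"dx": 0,"dy": 0,"dz": -1,"wx": 0,"wy": 0,"wz": 0,"jaw": 3.5},{"dx": 0,"dy": 0,"dz": -3,"wx": 0,"wy": 0,"wz": 0,"jaw": 3.5},{"dx": 0,"dy": 0,"dz": -5,"wx": 0,"wy": 0,"wz": 0,"jaw": 3.5},{"dx": 0,"dy": 0,"dz": -5,"wx": 0,"wy": 0,"wz": 0,"jaw": 3.5},{"dx": 0,"dy": 0,"dz": 0,"wx": 0,"wy": 0,"wz": 0,"jaw": 5},{"dx": 0,"dy": 0,"dz": 0,"wx": 0,"wy": 0,"wz": 0,"jaw": 5}]}}

```text
clock: 14.02
tcp_pos: [0.5467, -0.0264, 0.2577]
tcp_rot: [0.346, 3.122, -0.0]
ft_force: [-0.1, 0.4, -0.0]
gripper_width: 0.584
finger_force: 0.0
```

Run:
```python
from h import *
s=ctrl.state(); print(s['tcp_pos'],s['tcp_rot'],s['ft_force'],s['moment'],s['qpos'])
a,p=snap('wrist','w7.png'); b,q=snap('scene','s7.png')
g=cv2.cvtColor(a,cv2.COLOR_RGB2GRAY).astype(int)
np.set_printoptions(linewidth=200)
c=cv2.resize(b[165:240,255:375,::-1],(780,488),interpolation=cv2.INTER_CUBIC)[80:]; d=cv2.resize(a[100:370,100:540,::-1],(780,480))[:190]
cv2.imwrite('pics/m7.png',np.vstack([c,d]))
```

```text
[ 0.54671721 -0.02639839  0.25770058] [ 3.45752760e-01  3.12224007e+00 -1.19809925e-04] [-0.07725964  0.35436407 -0.03039246] [0.02509806 0.02689055 0.0051653 ] [-2.52442140e-01  4.84545015e-01  1.67615983e+00 -4.53882642e-05
  9.80612885e-01 -1.60263457e+00]
```

View pics/w7.png

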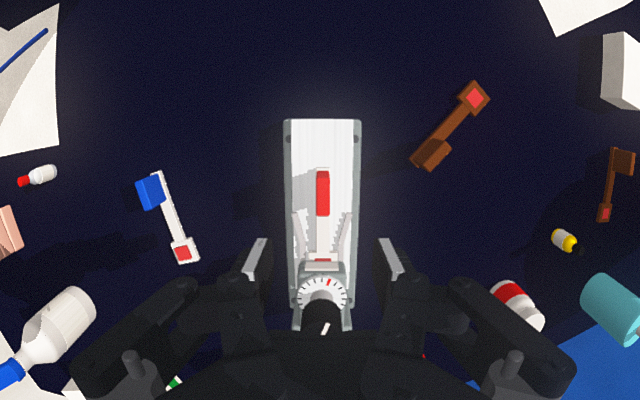

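The wrist view shows the holder seated between the rails: fin at (322,195), square under the head, red zero mark at (330,282) and knob line at (325,328). Now I'll go above the knob.

Emit:
{"api": "servo_tool", "payload": {"increments": [{"dx": -2.2,"dy": 0,"dz": -0.5,"wx": 0,"wy": 0,"wz": 0,"jaw": 5},{"dx": -2.2,"dy": 0,"dz": 0,"wx": 0,"wy": 0,"wz": 0,"jaw": 5},{"dx": -2.2,"dy": 0,"dz": 0,"wx": 0,"wy": 0,"wz": 0,"jaw": 5},{"dx": -2.1,"dy": 0,"dz": 0,"wx": 0,"wy": 0,"wz": 0,"jaw": 5},{"dx": 0,"dy": 0,"dz": 0,"wx": 0,"wy": 0,"wz": 0,"jaw": 5},{"dx": 0,"dy": 0,"dz": 0,"wx": 0,"wy": 0,"wz": 0,"jaw": 5}]}}

```text
clock: 14.88
tcp_pos: [0.6307, -0.0452, 0.261]
tcp_rot: [-0.345, -3.119, -0.001]
ft_force: [0.2, -0.4, -0.0]
gripper_width: 0.587
finger_force: 0.0
```

```bash
cat >> h.py <<'E'
def knob(name):
    a,p=snap('wrist',name); s=ctrl.state()
    u0,v0=proj(p,s['tcp_pos']+R.from_rotvec(s['tcp_rot']).apply([0,0,s['tcp_pos'][2]-.152]),True)
    print(s['tcp_pos'],s['tcp_rot'],s['qpos'][5],'pred',u0,v0)
    g=a.max(2).astype(int); w=np.zeros(g.shape,np.uint8); w[int(v0)-75:int(v0)+75,int(u0)-75:int(u0)+75]=1
    return a,p,g,w,u0,v0
E
python3 - <<'E'
from h import *
a,p,g,w,u0,v0=knob('w8.png')
c=cv2.resize(a[140:380,200:440,::-1],(600,600),interpolation=cv2.INTER_CUBIC); cv2.imwrite('pics/c8.png',c)
blur=cv2.medianBlur(cv2.cvtColor(a,cv2.COLOR_RGB2GRAY),3)
from math import *
h=cv2.HoughCircles(blur[140:380,200:440],cv2.HOUGH_GRADIENT,1,20,param1=80,param2=18,minRadius=18,maxRadius=70); print(None if h is None else (h[0]+[200,140,0])[:8])
E
```

```text
[ 0.63066649 -0.04515786  0.26136143] [-3.45263676e-01 -3.11933144e+00 -6.82098667e-04] -1.598265266049393 pred 322.1478312920148 226.6476313055009
[[321.5        221.5         29.10000038]
 [325.5        148.5         34.90000153]
 [321.5        200.5         25.20000076]
 [337.5        263.5         56.20000076]
 [304.5        236.5         38.29999924]
 [312.5        164.5         21.60000038]
 [265.5        162.5         32.59999847]]
```

View pics/c8.png

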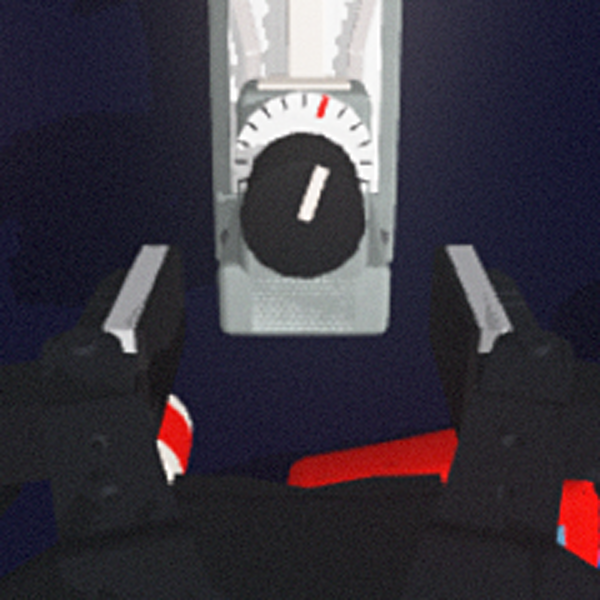

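The crop shows the knob's top face centred at about (321,226), against a prediction of (322,227), so it is within 1 mm. The index line points toward the throat side. I'll wind back 60° while clear, then descend.

Emit:
{"api": "servo_tool", "payload": {"increments": [{"dx": 0,"dy": -0.05,"dz": 0,"wx": 0,"wy": 0,"wz": -10,"jaw": 5},{"dx": 0,"dy": 0,"dz": 0,"wx": 0,"wy": 0,"wz": -10,"jaw": 5},{"dx": 0,"dy": 0,"dz": 0,"wx": 0,"wy": 0,"wz": -10,"jaw": 5},{"dx": 0,"dy": 0,"dz": 0,"wx": 0,"wy": 0,"wz": -10,"jaw": 5},{"dx": 0,"dy": 0,"dz": 0,"wx": 0,"wy": 0,"wz": -10,"jaw": 5},{"dx": 0,"dy": 0,"dz": 0,"wx": 0,"wy": 0,"wz": -5,"jaw": 5},{"dx": 0,"dy": 0,"dz": 0,"wx": 0,"wy": 0,"wz": 0,"jaw": 5},{"dx": 0,"dy": 0,"dz": 0,"wx": 0,"wy": 0,"wz": 0,"jaw": 5}]}}

```text
clock: 15.92
tcp_pos: [0.6314, -0.0459, 0.2624]
tcp_rot: [1.133, -2.93, -0.0]
ft_force: [0.4, 0.0, -0.3]
gripper_width: 0.589
finger_force: 0.0
```

Run:
```python
from h import *
a,p,g,w,u0,v0=knob('w9.png')
# index line (bright) inside knob
u,v=int(u0),int(v0); gg=cv2.cvtColor(a,cv2.COLOR_RGB2GRAY)[v-45:v+45,u-45:u+45]
n,l,st,c=cv2.connectedComponentsWithStats((gg>120).astype(np.uint8))
for i in range(1,n):
    if st[i,4]>30: print(st[i],c[i])
for r in range(0,90,15): print(gg[r,::3].tolist())
```

```text
[ 0.6315749  -0.04590684  0.2624499 ] [ 1.13355518e+00 -2.92973616e+00 -2.73524621e-04] -2.5579217094880207 pred 322.44179673041674 225.77735020773352
[ 0  0 18  9 90] [7.8 2.8]
[   0    0   90   85 2554] [32.19851214 31.46280345]
[ 46  37  24  11 126] [57.51587302 41.81746032]
[108, 183, 184, 179, 182, 157, 105, 90, 97, 154, 102, 194, 220, 185, 241, 228, 242, 243, 192, 240, 244, 198, 211, 185, 213, 192, 171, 184, 201, 213]
[84, 94, 116, 124, 113, 118, 124, 187, 150, 197, 134, 36, 47, 45, 46, 48, 47, 48, 51, 42, 165, 210, 102, 98, 121, 238, 173, 162, 177, 46]
[158, 160, 158, 161, 159, 157, 109, 234, 29, 49, 46, 49, 51, 49, 51, 50, 48, 56, 52, 50, 53, 55, 44, 127, 144, 47, 49, 45, 47, 45]
[177, 155, 155, 162, 160, 157, 163, 52, 44, 39, 49, 48, 52, 45, 50, 55, 247, 245, 211, 107, 58, 35, 40, 47, 38, 38, 37, 43, 40, 37]
[178, 183, 203, 197, 170, 159, 158, 164, 168, 64, 47, 39, 43, 40, 42, 40, 39, 45, 44, 48, 43, 37, 36, 29, 40, 37, 33, 36, 34, 36]
[163, 165, 170, 169, 168, 174, 155, 33, 37, 34, 37, 35, 32, 38, 29, 36, 27, 29, 37, 28, 31, 32, 29, 34, 29, 31, 30, 32, 33, 29]
```

Emit:
{"api": "servo_tool", "payload": {"increments": [{"dx": 0,"dy": 0,"dz": 2,"wx": 0,"wy": 0,"wz": 0,"jaw": 5},{"dx": 0,"dy": 0,"dz": 2.5,"wx": 0,"wy": 0,"wz": 0,"jaw": 5},{"dx": 0,"dy": 0,"dz": 1.6,"wx": 0,"wy": 0,"wz": 0,"jaw": 5},{"dx": 0,"dy": 0,"dz": 0,"wx": 0,"wy": 0,"wz": 0,"jaw": 4.2},{"dx": 0,"dy": 0,"dz": 0,"wx": 0,"wy": 0,"wz": 0,"jaw": 3.6},{"dx": 0,"dy": 0,"dz": 0,"wx": 0,"wy": 0,"wz": 0,"jaw": 2.5},{"dx": 0,"dy": 0,"dz": 0,"wx": 0,"wy": 0,"wz": 0,"jaw": 2.5},{"dx": 0,"dy": 0,"dz": 0,"wx": 0,"wy": 0,"wz": 0,"jaw": 2.5}], "newtons": 45}}

```text
clock: 16.98
tcp_pos: [0.6321, -0.0458, 0.2026]
tcp_rot: [-1.134, 2.928, -0.001]
ft_force: [-2.2, 1.6, 5.1]
gripper_width: 0.357
finger_force: 45.0
```

```bash
cat >> h.py <<'E'
def rep():
    s=ctrl.state(); x=R.from_rotvec(s['tcp_rot']).as_matrix()[:,1]
    print('t',round(s['clock'],2),'pos',s['tcp_pos'].round(4),'yaw',round(float(np.degrees(np.arctan2(x[1],x[0]))),2),'q6',round(float(s['qpos'][5]),3),'F',s['ft_force'].round(2),'M',s['moment'].round(3),'tau6',round(float(s['joint_torque'][5]),3),'w',round(float(s['gripper_width']),3),round(float(s['finger_force']),1))
E
python3 -c "from h import *;rep()"
```

```text
t 16.98 pos [ 0.6321 -0.0458  0.2026] yaw 132.35 q6 -2.559 F [-2.25  1.57  5.15] M [ 0.348  0.252 -0.11 ] tau6 -0.034 w 0.357 45.0
```

Emit:
{"api": "servo_tool", "payload": {"increments": [{"dx": 0,"dy": 0,"dz": 0,"wx": 0,"wy": 0,"wz": 4,"jaw": 2.5},{"dx": 0,"dy": 0,"dz": 0,"wx": 0,"wy": 0,"wz": 8,"jaw": 2.5},{"dx": 0,"dy": 0,"dz": 0,"wx": 0,"wy": 0,"wz": 8,"jaw": 2.5},{"dx": 0,"dy": 0,"dz": 0,"wx": 0,"wy": 0,"wz": 8,"jaw": 2.5},{"dx": 0,"dy": 0,"dz": 0,"wx": 0,"wy": 0,"wz": 8,"jaw": 2.5},{"dx": 0,"dy": 0,"dz": 0,"wx": 0,"wy": 0,"wz": 4,"jaw": 2.5}]}}

```text
clock: 17.73
tcp_pos: [0.6324, -0.0464, 0.2026]
tcp_rot: [-0.062, 3.139, -0.002]
ft_force: [-1.6, 0.7, 5.8]
gripper_width: 0.356
finger_force: 45.0
```

```bash
python3 -c "from h import *;rep()"
```

```text
t 17.73 pos [ 0.6324 -0.0464  0.2026] yaw 92.25 q6 -1.858 F [-1.58  0.66  5.83] M [-0.022  0.284  0.11 ] tau6 -0.196 w 0.356 45.0
```

Emit:
{"api": "servo_tool", "payload": {"increments": [{"dx": 0,"dy": 0,"dz": 0,"wx": 0,"wy": 0,"wz": 8,"jaw": 2.5},{"dx": 0,"dy": 0,"dz": 0,"wx": 0,"wy": 0,"wz": 8,"jaw": 2.5},{"dx": 0,"dy": 0,"dz": 0,"wx": 0,"wy": 0,"wz": 8,"jaw": 2.5},{"dx": 0,"dy": 0,"dz": 0,"wx": 0,"wy": 0,"wz": 8,"jaw": 2.5},{"dx": 0,"dy": 0,"dz": 0,"wx": 0,"wy": 0,"wz": 8,"jaw": 2.5}]}}

```text
clock: 18.35
tcp_pos: [0.6321, -0.047, 0.2026]
tcp_rot: [1.018, 2.97, -0.003]
ft_force: [-2.5, -0.9, 6.1]
gripper_width: 0.355
finger_force: 45.1
```

```bash
python3 -c "from h import *;rep()"
```

```text
t 18.35 pos [ 0.6321 -0.047   0.2026] yaw 52.16 q6 -1.158 F [-2.47 -0.95  6.15] M [-0.433  0.436  0.134] tau6 -0.642 w 0.355 45.1
```

Emit:
{"api": "servo_tool", "payload": {"increments": [{"dx": 0,"dy": 0,"dz": 0,"wx": 0,"wy": 0,"wz": 5,"jaw": 2.5},{"dx": 0,"dy": 0,"dz": 0,"wx": 0,"wy": 0,"wz": 5,"jaw": 2.5}]}}

```text
clock: 18.6
tcp_pos: [0.632, -0.0472, 0.2026]
tcp_rot: [1.271, 2.871, -0.004]
ft_force: [-2.2, -2.2, 6.4]
gripper_width: 0.358
finger_force: 45.1
```

```bash
python3 -c "from h import *;rep()"
```

```text
t 18.6 pos [ 0.632  -0.0472  0.2026] yaw 42.26 q6 -0.986 F [-2.19 -2.24  6.44] M [-0.388  0.608  0.05 ] tau6 -0.366 w 0.358 45.1
```

Emit:
{"api": "servo_tool", "payload": {"increments": [{"dx": 0,"dy": 0,"dz": 0,"wx": 0,"wy": 0,"wz": 5,"jaw": 2.5},{"dx": 0,"dy": 0,"dz": 0,"wx": 0,"wy": 0,"wz": 5,"jaw": 2.5}]}}

```text
clock: 18.85
tcp_pos: [0.6318, -0.0472, 0.2026]
tcp_rot: [1.516, 2.75, -0.004]
ft_force: [-3.0, -2.1, 7.0]
gripper_width: 0.358
finger_force: 45.1
```

```bash
python3 -c "
from h import *;rep()
a,p=snap('wrist','w10.png'); s=ctrl.state()
# red mark on disc: angle about the axis
a=a.astype(int); m=(a[...,0]>150)&(a[...,1]<100)&(a[...,2]<100)
n,l,st,c=cv2.connectedComponentsWithStats(m.astype(np.uint8))
for i in range(1,n):
    if st[i,4]>8:
        X=at(p,*c[i],.1,True)-s['tcp_pos']; print(st[i],c[i],(X*1000).round(1))
"
```

```text
t 18.85 pos [ 0.6318 -0.0472  0.2026] yaw 32.27 q6 -0.811 F [-2.97 -2.07  7.  ] M [-0.449  0.599  0.183] tau6 -0.327 w 0.358 45.1
[539  46  30  30 361] [550.73407202  58.34072022] [  66.3  180.  -102.6]
[ 210  104   54   44 1223] [236.38184791 124.04006541] [ -74.8   27.9 -102.6]
[ 464  205  125  130 7936] [528.42918347 268.28692036] [ 150.3   53.5 -102.6]
[348 218  10   6  28] [352.42857143 220.32142857] [  11.8   15.  -102.6]
[445 317  13  16  93] [451.88172043 324.17204301] [ 124.5  -14.4 -102.6]
[ 57 342  12  14  95] [ 62.31578947 348.15789474] [-160.9 -281.  -102.6]
```

The disc's red mark at (352,220) turns with the thimble and is visible, so the slip can be measured directly as the tool's yaw change minus the mark's. I'll continue in 10° pairs.

Emit:
{"api": "servo_tool", "payload": {"increments": [{"dx": 0,"dy": 0,"dz": 0,"wx": 0,"wy": 0,"wz": 5,"jaw": 2.5},{"dx": 0,"dy": 0,"dz": 0,"wx": 0,"wy": 0,"wz": 5,"jaw": 2.5}]}}

```text
clock: 19.15
tcp_pos: [0.6317, -0.0473, 0.2026]
tcp_rot: [1.749, 2.608, -0.004]
ft_force: [-3.7, -2.4, 6.7]
gripper_width: 0.356
finger_force: 45.1
```

```bash
cat >> h.py <<'E'
def mark():
    rep(); s=ctrl.state(); p=ctrl.camera_params('wrist'); a=ctrl.snapshot('wrist'); cv2.imwrite('pics/mk%d.png'%(s['clock']*100),a[:,:,::-1]); a=a.astype(int)
    x=R.from_rotvec(s['tcp_rot']).as_matrix()[:,1]; yaw=np.degrees(np.arctan2(x[1],x[0]))
    m=(a[...,0]>110)&(a[...,0]-a[...,1]>60)&(a[...,0]-a[...,2]>60)
    n,l,st,c=cv2.connectedComponentsWithStats(m.astype(np.uint8))
    for i in range(1,n):
        if st[i,4]>4:
            X=at(p,*c[i],.1,True)-[.632,-.0465,.1]; r=np.hypot(*X[:2])*1000
            if 13<r<26: A=np.degrees(np.arctan2(X[1],X[0])); print('mark',c[i].round(1),st[i,4],'r',r.round(1),'ang',A.round(1),'rel',(A-yaw).round(1))
E
python3 -c "from h import *;mark()"
```

```text
t 19.15 pos [ 0.6317 -0.0473  0.2026] yaw 22.29 q6 -0.637 F [-3.7  -2.45  6.71] M [-0.444  0.724  0.175] tau6 -0.295 w 0.356 45.1
mark [351.4 216.6] 51 r 18.6 ang 48.4 rel 26.1
```

Emit:
{"api": "servo_tool", "payload": {"increments": [{"dx": 0,"dy": 0,"dz": 0,"wx": 0,"wy": 0,"wz": 5,"jaw": 2.5},{"dx": 0,"dy": 0,"dz": 0,"wx": 0,"wy": 0,"wz": 5,"jaw": 2.5}]}}

```text
clock: 19.45
tcp_pos: [0.6315, -0.0473, 0.2026]
tcp_rot: [1.97, 2.445, -0.004]
ft_force: [-2.5, -1.8, 6.7]
gripper_width: 0.357
finger_force: 45.1
```

```bash
python3 -c "from h import *;mark()"
```

```text
t 19.45 pos [ 0.6315 -0.0473  0.2026] yaw 12.29 q6 -0.462 F [-2.46 -1.76  6.73] M [-0.371  0.817  0.137] tau6 -0.295 w 0.357 45.1
mark [348.8 212. ] 46 r 18.6 ang 48.5 rel 36.2
```

The mark stopped at 48.5° while the tool went on, so the ratchet is slipping. I'll get the no-slip reference from w8 and check that the grip isn't sliding on the knob, using the index line.

Run:
```python
from h import *
import glob
s=ctrl.state(); p=ctrl.camera_params('wrist')
def T(r,t): M=np.eye(4); M[:3,:3]=R.from_rotvec(np.ravel(r)).as_matrix(); M[:3,3]=np.ravel(t); return M
C=T(p['rvec'],p['tvec'])@T(s['tcp_rot'],s['tcp_pos'])   # cam<-tool
def par(rot,pos):
    M=C@np.linalg.inv(T(rot,pos)); q=dict(p); q['rvec']=R.from_matrix(M[:3,:3]).as_rotvec(); q['tvec']=M[:3,3]; return q
def go(f,rot,pos):
    q=par(rot,pos); a=cv2.imread(f)[:,:,::-1].astype(int); y=R.from_rotvec(rot).as_matrix()[:,1]; yaw=np.degrees(np.arctan2(y[1],y[0]))
    red=(a[...,0]>110)&(a[...,0]-a[...,1]>60)&(a[...,0]-a[...,2]>60); wh=(a.min(2)>110)
    for nm,m,z,lo,hi in (('mark',red,.1,13,26),('line',wh,.152,2,13)):
        n,l,st,c=cv2.connectedComponentsWithStats(m.astype(np.uint8))
        for i in range(1,n):
            X=at(q,*c[i],z,True)-[.632,-.0465,z]; r=np.hypot(*X[:2])*1000
            if 8<st[i,4]<400 and lo<r<hi: A=np.degrees(np.arctan2(X[1],X[0])); print(f,nm,c[i].round(1),st[i,4],'r',r.round(1),'ang',A.round(1),'yaw',yaw.round(1),'rel',((A-yaw)%360).round(1))
go('pics/w8.png',[-3.45263676e-01,-3.11933144,-6.8e-4],[.63066649,-.04515786,.26136143])
go('pics/w9.png',[1.13355518,-2.92973616,-2.7e-4],[.6315749,-.04590684,.2624499])
go(sorted(glob.glob('pics/mk*'))[-1],s['tcp_rot'],s['tcp_pos'])
```

```text
pics/w8.png mark [328.7 182.2] 26 r 19.6 ang 148.9 yaw 77.4 rel 71.6
pics/w8.png line [324.8 217.1] 136 r 8.9 ang 148.8 yaw 77.4 rel 71.4
pics/w9.png mark [344.8 195. ] 30 r 19.5 ang 149.9 yaw 132.3 rel 17.5
pics/w9.png line [334.4 221.9] 129 r 9.0 ang 151.0 yaw 132.3 rel 18.7
pics/mk1945.png mark [348.8 212. ] 46 r 18.6 ang 48.4 yaw 12.1 rel 36.2
pics/mk1945.png line [339.7 267.4] 260 r 7.7 ang 33.3 yaw 12.1 rel 21.2
```

The grip is holding: the line stays within about 2.5° of the tool. Slip so far is about 15–19°. I'll add 25°, for a total of roughly 42° (0.73 rad).

Emit:
{"api": "servo_tool", "payload": {"increments": [{"dx": 0,"dy": 0,"dz": 0,"wx": 0,"wy": 0,"wz": 5,"jaw": 2.5},{"dx": 0,"dy": 0,"dz": 0,"wx": 0,"wy": 0,"wz": 5,"jaw": 2.5},{"dx": 0,"dy": 0,"dz": 0,"wx": 0,"wy": 0,"wz": 5,"jaw": 2.5},{"dx": 0,"dy": 0,"dz": 0,"wx": 0,"wy": 0,"wz": 5,"jaw": 2.5},{"dx": 0,"dy": 0,"dz": 0,"wx": 0,"wy": 0,"wz": 5,"jaw": 2.5},{"dx": 0,"dy": 0,"dz": 0,"wx": 0,"wy": 0,"wz": 0,"jaw": 2.5}]}}

```text
clock: 20.25
tcp_pos: [0.6311, -0.0472, 0.2026]
tcp_rot: [2.452, 1.963, -0.005]
ft_force: [-3.7, -3.3, 7.5]
gripper_width: 0.359
finger_force: 45.2
```

```bash
python3 -c "from h import *;mark()"
```

```text
t 20.25 pos [ 0.6311 -0.0472  0.2026] yaw -12.62 q6 -0.028 F [-3.72 -3.31  7.53] M [-0.372  0.838 -0.01 ] tau6 0.076 w 0.359 45.2
mark [338.8 203.2] 48 r 18.6 ang 48.6 rel 61.3
```

Emit:
{"api": "servo_tool", "payload": {"increments": [{"dx": 0,"dy": 0,"dz": 0,"wx": 0,"wy": 0,"wz": 0,"jaw": 3.6},{"dx": 0,"dy": 0,"dz": 0,"wx": 0,"wy": 0,"wz": 0,"jaw": 4.5},{"dx": 0,"dy": 0,"dz": 0,"wx": 0,"wy": 0,"wz": 0,"jaw": 5.5},{"dx": 0,"dy": 0,"dz": 0,"wx": 0,"wy": 0,"wz": 0,"jaw": 5.5},{"dx": 0,"dy": 0,"dz": -2,"wx": 0,"wy": 0,"wz": 0,"jaw": 5.5},{"dx": 0,"dy": 0,"dz": -4,"wx": 0,"wy": 0,"wz": 0,"jaw": 5.5},{"dx": 0,"dy": 0,"dz": -2,"wx": 0,"wy": 0,"wz": 0,"jaw": 5.5},{"dx": 0,"dy": 0,"dz": 0,"wx": 0,"wy": 0,"wz": 0,"jaw": 5.5},{"dx": 0,"dy": 0,"dz": 0,"wx": 0,"wy": 0,"wz": 0,"jaw": 5.5}]}}

```text
clock: 21.42
tcp_pos: [0.6313, -0.0459, 0.2803]
tcp_rot: [-2.451, -1.962, 0.002]
ft_force: [-0.5, 0.4, 0.1]
gripper_width: 0.645
finger_force: 0.0
```

Run:
```python
from h import *
mark(); s=ctrl.state(); p=ctrl.camera_params('wrist'); a=ctrl.snapshot('wrist').astype(int)
y=R.from_rotvec(s['tcp_rot']).as_matrix()[:,1]; wh=a.min(2)>110
n,l,st,c=cv2.connectedComponentsWithStats(wh.astype(np.uint8))
for i in range(1,n):
    X=at(p,*c[i],.152,True)-[.632,-.0465,.152]; r=np.hypot(*X[:2])*1000
    if 8<st[i,4]<400 and 2<r<13: print('line',c[i],st[i,4],r,np.degrees(np.arctan2(X[1],X[0])))
```

```text
t 21.43 pos [ 0.6313 -0.0459  0.2803] yaw -12.64 q6 -0.028 F [-0.46  0.36  0.08] M [-0.008 -0.011 -0.006] tau6 -0.0 w 0.645 0.0
mark [334.4 178. ] 21 r 18.6 ang 48.4 rel 61.1
```

The thimble mark held at 48.4° after release. One quick check of the index line confirms the slip.

Run:
```python
from h import *
s=ctrl.state(); p=ctrl.camera_params('wrist'); a=ctrl.snapshot('wrist').astype(int)
# brightness on a polar sweep of the knob top
out=[]
for d in range(-180,180,5):
    v=[]
    for r in (.006,.009,.011):
        u=proj(p,[.632+r*np.cos(np.radians(d)),-.0465+r*np.sin(np.radians(d)),.152],True); v.append(a[int(round(u[1])),int(round(u[0]))].min())
    if max(v)>90: out.append((d,v))
print(out)
```

```text
[(-15, [np.int64(116), np.int64(60), np.int64(68)]), (-10, [np.int64(116), np.int64(102), np.int64(59)]), (-5, [np.int64(219), np.int64(226), np.int64(105)]), (0, [np.int64(255), np.int64(255), np.int64(255)]), (5, [np.int64(254), np.int64(254), np.int64(254)]), (10, [np.int64(254), np.int64(255), np.int64(255)]), (15, [np.int64(255), np.int64(249), np.int64(206)]), (20, [np.int64(248), np.int64(81), np.int64(100)]), (25, [np.int64(206), np.int64(69), np.int64(78)])]
```

```bash
python3 -c "from h import *; print(ctrl.finish_job())"
```

```text
the job is handed in; nothing more can be done
None
```

The job is handed in: the red holder is home against the brass stop and clamped, the ratchet slipped about 0.73 rad (42°, read from the knob line and thimble mark), and the robot is clear; no verdict came back.

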